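# Shut the pantry bin and scan its stock label

### The arm

A 6-joint arm with a two-finger parallel gripper is mounted at the origin on a cart in front of the work surface, level with it; the furniture and walls round the work are solid. World frame = base frame: x ahead of the robot, y to its left, z up, the work surface at z = 0. Lengths are in m, angles in rad, forces in N, time in s.
With the tool pointing down it reaches from about 0.3 to 0.775 m from the base axis. Payload 14.6 kg.
Tool frame: the origin (TCP) lies at the centre of the arm's flange, where the gripper is bolted on; the fingertips stand 199 mm ahead of it and the grasp point (between the pads) lies ctrl.tcp_to_grasp ahead of it (ctrl.tcp_to_grasp is the distance from the TCP to the grasp point, in m); z points along the fingers, y is the line along which they close (so a half turn about z gives the same grasp; the last joint's range is limited). The gripper opens to 94 mm and grips with 3 to 60 N. Pads are 16 mm wide; open, the fingers measure 119 mm over their backs; the gripper's body (75 mm by 177 mm) begins 78 mm behind the grasp point.
Start: joints at [-1.216, 0.3, 1.521, -0, 1.321, -0.067], TCP at [0.225, -0.502, 0.405] pointing down, gripper open.
Joint ranges: [-3.03, 3.03], [-0.79, 2.21], [0.23, 2.52], [-1.04, 4.18], [0, 3.07], [-2.55, 2.55]. Speed limits (rad/s): [2.22, 2.22, 2.57, 3.14, 3.14, 3.14].

### API

Orientations are given as [roll, pitch, yaw] about the fixed x, y, z axes, in that order (R = Rz(yaw) Ry(pitch) Rx(roll)).
In Python, from station import ctrl gives the robot as it stands. The module is installed in compiled form; this text tells all that it offers.
- The arm moves only by the shell command python3 -m jog 'ROWS' [OPENING] [FORCE]. ROWS is JSON, a list of rows, each a list of 6 numbers: the shift along the tool's x, y, z in cm, then the turn, a rotation vector about the tool's x, y, z in rad. In form: [[tx, ty, tz, ax, ay, az], ...]. A call has 1 to 8 rows; each row is the pose to reach, as a shift and turn from the pose commanded when the call began, along the tool's axes at that moment; what a row does not reach only later rows make up. A row lasts 1/10 s, in which the tool goes at most 50 mm and 8.59 degrees, less where a joint would pass 70% of its speed; a pose out of reach is approached as far as the arm can. A call with a gripper value outside its range is refused whole. OPENING is the opening in per cent of the stroke, from 0 (shut) to 100 (fully open), set as the call begins (- or left out, the last holds). The fingers move at their own pace and stop on an object; FORCE is the grip in N (left out, the last holds). Time passes only in rows, so rows that repeat a pose let the fingers close. It gives the time, the measured TCP pose, the force, the opening and the grip force at its end, in the units of the state.
- ctrl.get_obs(): the state, without advancing time (a new reading comes with each control period).
- ctrl.camera(name): name is "side" or "top" or "wrist"; returns a dict with "img" (480x640x3 uint8, blue, green, red), "intrinsics" (3x3 intrinsics, pixels), "k1" (the pictures are not rectified: a ray, as slopes to the right and down, at radius r is drawn at 1 + k1 r^2 times it, then the intrinsics apply), "R" (3x3) and "t" (3): a world point X has camera coordinates R X + t. Camera axes: x right, y down, z forward; pixel columns grow to the right and rows downward; lengths in m; the calibration is good to about 2 mm. A picture is of the moment at which its call begins. There is no depth.
- ctrl.hand_in(): hands the job in; it is judged then, once.
The state is a dict: "time_s": time; "qpos": joint angles; "joint_vel": joint speeds; "tau": joint torques, N m; "ee_pos": TCP position; "eef_rot": TCP orientation; "force": force on the tool from outside, world axes, zero at the start; "moment": the same for the moment, N m; "grip_width": finger opening in m; "grip_force": force on a finger pad.
Only numpy, scipy, OpenCV 4.12 (cv2) and the standard library are available. Lean on these libraries where they do the work, as an engineer would, in place of code of your own. Each camera call takes 0.05 s, during which the arm holds its last target. There are 200 camera calls.

### The job

Book in the pantry bin: press its open slanted lid gently down until it is fully shut with the empty hand. Then pick up the hand scanner and aim it squarely at the middle of the bar-code label on the shut lid, its window about 70 mm off the label and its wide side running across the bars, and hold it still there for a full second without bumping the bin. Finally set the scanner back upright in the middle of its charging pad without dropping it, and leave the mug, honey jar and kitchen timer where they are.

Things in the scene. Friction and masses are not known exactly. Their poses are not given: they have to be found in the camera images.
- lid_board (a joint): hinge along the bin's high rear edge, rad: 0 = fully shut (firm stop; lid slopes 20 degrees down to the bin's front), 1 to 1.35 at the start (lid stands up, label facing away from the robot). Stiff: the lid stays wherever it is left; about 2 N on its free edge moves it.
- label (a point): centre of the bar-code label (white paper 60 x 90 mm, black bars) on the lid's outer face; turns with the lid. z: outward normal; x: up the lid to the hinge, the bars run along it; y: across the bars, along the hinge. The hinge axis passes through x = +85, z = -9.5 mm here; opening is a turn about +y. Lid shut: 83 mm above the worktop, normal leaning 20 degrees from vertical to the bin's front.
- lid_edge (a point): point on the outer face of the lid, mid-width, 20 mm in from its free front edge (75 mm from the label centre, in the label's -x direction); a good place to press. The lid is 180 mm from hinge to free edge, 222 mm wide and 8 mm thick; axes as for the label.
- bin: fixed white slant-top bin, 160 mm deep (x), 210 mm wide (y), 45 mm high in front and 103 mm at the rear; origin at the centre of its underside, z up, front towards -x. It carries the lid and cannot be moved.
- scanner: hand scanner in dark plastic, 150 mm tall, 0.18 kg. Origin at the centre of its window face, which is its flat foot, 50 mm (x) by 74 mm (y); the window looks along -z and z points up the handle. It stands on this foot. Head 36 mm tall and a neck up to 59 mm; above that a straight handle 28 mm (x) by 36 mm (y), up to 150 mm.
- scanner_grip (a point): point on the scanner's axis inside the handle, 115 mm above the window face; the place to grip, on either pair of sides. Axes as for the scanner.
- scanner_aim (a point): imaginary point 70 mm straight out of the scanner's window (70 mm along its -z); it should lie on the centre of the label while scanning. Axes as for the scanner.
- pad_top (a point): centre of the top face of the fixed grey charging pad, 100 mm (x) by 120 mm (y), 12 mm high, flat with no rim; z up. The scanner starts on its middle.
- mug: bystander: white patterned mug, 79 x 115 x 98 mm, origin at the centre of its underside
- honey: bystander: jar with a red lid, 65 mm wide, 100 mm tall, origin at the centre of its underside
- timer: bystander: round wind-up kitchen timer, 65 mm wide, 48 mm tall, origin at the centre of its underside
There are look-alikes about, which are no part of the job. Several things look just like the part that bears pad_top: the one meant starts farthest from the robot's base.

How it is judged:
On the way, in this order (a step that is already met when the one before it is completed fails the run):
1. the lid is fully shut while the scanner still stands on its pad (value of joint lid_board below 0.06 rad and distance of scanner from where it was at the start of the episode below 0.03 m), for 0.2 s.
2. held still 0.8 s: the aim point is within 15 mm of the label's centre along x and y and 25 mm along z, the scanner square to it within 0.2 rad and its y across the bars within 0.26 rad (value of joint lid_board below 0.06 rad and x of scanner_aim in the frame of label between -0.015 and 0.015 m and y of scanner_aim in the frame of label between -0.015 and 0.015 m and z of scanner_aim in the frame of label between -0.025 and 0.025 m and angle between the z axis of scanner and the z axis of label, either way round below 0.2 rad and angle between the y axis of scanner and the y axis of label, either way round below 0.26 rad and angle between scanner's own z axis and vertical below 0.8 rad and linear speed of scanner below 0.03 m/s and angular speed of scanner below 0.25 rad/s), for 0.8 s.
At the end, for the whole second after the job is handed in: The lid is shut (within 0.06 rad) and the released scanner stands upright (within 0.06 rad) and at rest on the charging pad, within 20 mm of its middle (value of joint lid_board below 0.06 rad and horizontal distance between scanner and pad_top below 0.02 m and z of scanner in the frame of pad_top between -0.004 and 0.004 m and angle between scanner's own z axis and vertical below 0.06 rad and linear speed of scanner below 0.02 m/s and contact force between scanner and the fingers below 0.1 N); the robot touches nothing.
It fails at once if the mug, honey jar or timer is moved (over 30 mm) (distance of any of mug, honey, timer from where it was at the start of the episode above 0.03 m).
It fails at once if the scanner bumps the bin or its lid (over 2 N) (contact force between scanner and bin above 2 N).
It fails at once if the lid is slammed (faster than 3 rad/s) (velocity of joint lid_board below -3 rad/s).
It fails at once if the scanner is dropped (falls free of the fingers faster than 0.45 m/s) (linear speed of scanner above 0.45 m/s and contact force between scanner and the fingers below 0.2 N).
It also fails if it takes over 72 s, if anything falls off the work surface, if the arm or the gripper's body presses on something with over 40 N, if the wrist force passes 120 N, or if a joint passes its speed limit or range.

## Working session

There is one attempt and no reset: what is moved stays moved. The work goes in short steps, Python scripts to look and compute and a shell command to move; the robot and the scene stay as the last step left them, time stands still between calls to the robot, and variables do not carry over. Pictures are saved under pics/ and viewed, at most 10 in all, crops included, and the job is handed in when it is done.

```bash
mkdir -p pics; cat > h.py <<'E'
import numpy as np, cv2
from scipy.spatial.transform import Rotation as Ro
from station import ctrl
def snap(n,f):
    c=ctrl.camera(n); cv2.imwrite('pics/'+f+'.png',c['img']); np.savez('pics/'+f+'.npz',**{k:np.array(c[k]) for k in('img','intrinsics','k1','R','t')}); return c
def load(f): return dict(np.load('pics/'+f+'.npz'))
def ray(c,u,v):
    K=c['intrinsics']; d=np.array([(u-K[0,2])/K[0,0],(v-K[1,2])/K[1,1]]); s=d.copy()
    for _ in range(20): s=d/(1+float(c['k1'])*(s@s))
    R=c['R']; return -R.T@c['t'], R.T@np.r_[s,1]
def onz(c,u,v,z):
    o,d=ray(c,u,v); return o+d*(z-o[2])/d[2]
def tri(c1,p1,c2,p2):
    o1,d1=ray(c1,*p1);o2,d2=ray(c2,*p2)
    s=np.linalg.lstsq(np.c_[d1,-d2],o2-o1,rcond=None)[0]
    a=o1+d1*s[0];b=o2+d2*s[1]; return (a+b)/2,np.linalg.norm(a-b)
def proj(c,X):
    p=c['R']@X+c['t'];s=p[:2]/p[2];s=s*(1+float(c['k1'])*(s@s));K=c['intrinsics'];return K[0,0]*s[0]+K[0,2],K[1,1]*s[1]+K[1,2]
def pose():
    o=ctrl.get_obs(); return np.array(o['ee_pos']),Ro.from_euler('xyz',o['eef_rot'])
def to(p,R):
    P,Q=pose(); print('shift cm',(Q.inv().apply(np.array(p)-P)*100).round(2),'turn',(Q.inv()*R).as_rotvec().round(3))
E
python3 - <<'E'
from h import *
for n in('top','side'):
    c=snap(n,n+'0');print(n,c['intrinsics'],c['k1'],-c['R'].T@c['t'],c['R'])
print(ctrl.get_obs(),ctrl.tcp_to_grasp)
E
```

```text
top [[459.62668235   0.         318.60222697]
 [  0.         459.62668235 233.45190947]
 [  0.           0.           1.        ]] 0.01798579802512776 [0.38073418 0.06050661 1.29127918] [[ 7.29846663e-04 -9.99952053e-01  9.76519152e-03]
 [-9.93283019e-01 -1.85482004e-03 -1.15695304e-01]
 [ 1.15707870e-01 -9.61515909e-03 -9.93236748e-01]]
side [[551.84065518   0.         326.22587242]
 [  0.         551.84065518 244.01244258]
 [  0.           0.           1.        ]] -0.13731373369187086 [-0.18218159  1.01580571  0.59696818] [[-0.80855833 -0.5880723   0.02010979]
 [-0.25008706  0.31251487 -0.91640107]
 [ 0.53262547 -0.74599291 -0.39975578]]
{'time_s': 0.1, 'qpos': array([-1.21558783e+00,  3.00412736e-01,  1.52152377e+00, -1.67089299e-05,
        1.32068255e+00, -6.66050371e-02]), 'joint_vel': array([ 0.00041776, -0.00237098, -0.00206882, -0.00062089,  0.00078995,
        0.00108632]), 'tau': array([ 1.46300295e-04, -5.32647407e+01, -3.53288949e+01,  7.08285207e-02,
        2.34139472e-02, -9.25436461e-05]), 'ee_pos': array([ 0.2251621 , -0.50176648,  0.40414248]), 'eef_rot': array([-3.14056745e+00, -5.21641480e-05,  4.21817653e-01]), 'force': array([-0.2777729 , -0.55047669,  0.39946249]), 'moment': array([ 0.00601484, -0.04404321,  0.03034146]), 'grip_force': 0.0, 'grip_width': 0.09417797252674326} 0.1804
```

View pics/top0.png

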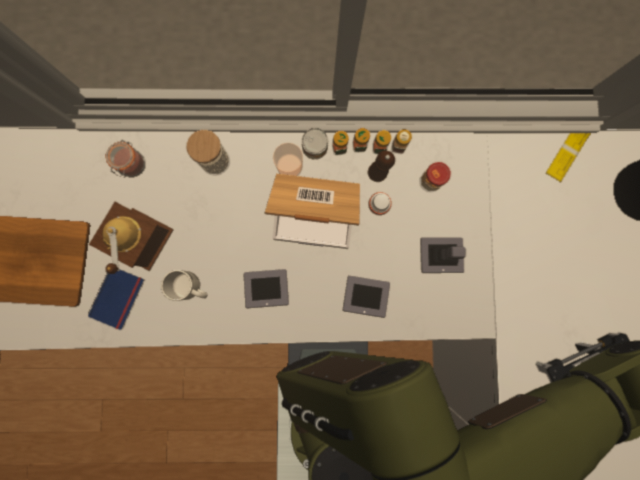

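View pics/side0.png

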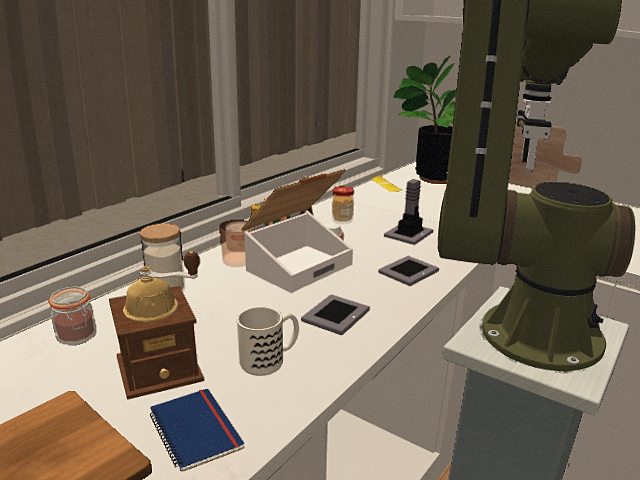

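The top view shows the bin near (312,215) with its lid half up, the scanner on the right pad (442,254), the decoy pads at (266,288) and (367,296), the timer at (380,203), the honey at (438,173) and the mug at (180,285). The side view agrees. I'll zoom in for corners.

```bash
python3 - <<'E'
from h import *
a=load('top0')['img'][160:290,250:480]; b=load('side0')['img'][160:310,220:450]
a=cv2.resize(a,None,fx=3.4,fy=3.4,interpolation=3)[:300*2]; cv2.imwrite('pics/za.png',a)
b=cv2.resize(b,None,fx=3.4,fy=3.4,interpolation=3); cv2.imwrite('pics/zb.png',b);print(a.shape,b.shape)
E
```

```text
(442, 782, 3) (510, 782, 3)
```

View pics/za.png

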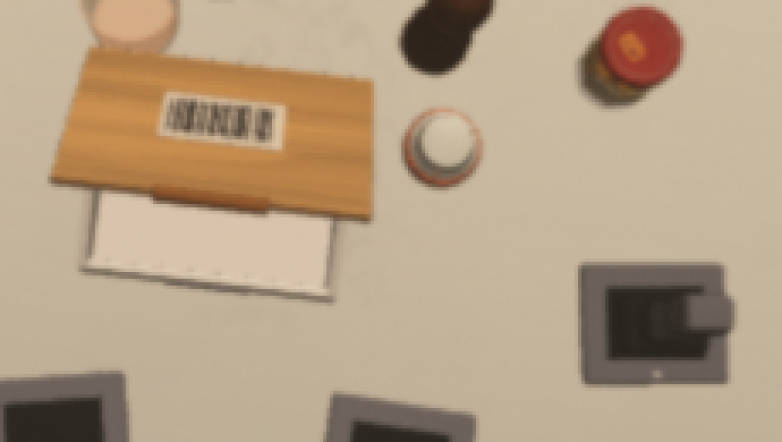

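View pics/zb.png

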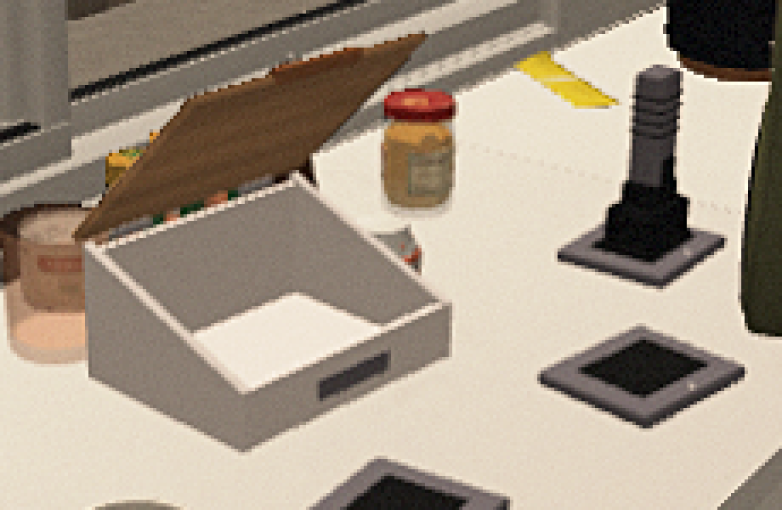

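```bash
python3 - <<'E'
from h import *
T=load('top0');S=load('side0')
t=lambda x,y:(250+x/3.4-.35,160+y/3.4-.35); s=lambda x,y:(220+x/3.4-.35,160+y/3.4-.35)
for n,a,b in(('FL',(82,268),(243,393)),('FR',(331,299),(450,303)),('lidL',(50,182),(190,100)),('lidR',(371,218),(425,35))):
    print(n,tri(T,t(*a),S,s(*b)))
print('top z45',onz(T,*t(82,268),.045),onz(T,*t(331,299),.045))
for n,p,z in(('FLb',(243,450),0),('FRb',(450,357),0),('RLb',(90,377),0),('FLt',(243,393),.045),('FRt',(450,303),.045),('RLt',(88,240),.103),('RRt',(297,178),.103)):
    print(n,onz(S,*s(*p),z))
P=[onz(T,*t(*p),.012) for p in((581,263),(723,263),(729,383),(585,383))]; print(np.array(P),np.mean(P,0))
P=[onz(S,*s(*p),.012) for p in((557,255),(636,229),(725,240),(660,277))]; print(np.array(P),np.mean(P,0))
print('scanner top T',onz(T,*t(710,311),.162),'S',tri(T,t(710,311),S,s(659,72)))
for n,p,z in(('timer',(443,140),.048),('honey',(643,46),.1)): print(n,onz(T,*t(*p),z))
E
```

```text
FL (array([0.5130203 , 0.17134469, 0.04358846]), np.float64(0.0023105457259508344))
FR (array([ 0.48667692, -0.02923753,  0.04535679]), np.float64(0.0014419467120644692))
lidL (array([0.55101453, 0.17637738, 0.23695076]), np.float64(0.0009391158444089991))
lidR (array([ 0.52585493, -0.04334614,  0.23527944]), np.float64(0.0016431646035996305))
top z45 [0.51192397 0.17054074 0.045     ] [ 0.48732268 -0.02888639  0.045     ]
FLb [0.51596779 0.16999572 0.        ]
FRb [ 0.48698013 -0.03419614  0.        ]
RLb [0.67054704 0.15377225 0.        ]
FLt [0.51237265 0.17392398 0.045     ]
FRt [ 0.48646543 -0.03024434  0.045     ]
RLt [0.6730231  0.14748472 0.103     ]
RRt [ 0.63618427 -0.0419711   0.103     ]
[[ 0.52027626 -0.23764548  0.012     ]
 [ 0.52049468 -0.35474252  0.012     ]
 [ 0.42186997 -0.35609232  0.012     ]
 [ 0.42165184 -0.23841739  0.012     ]] [ 0.47107319 -0.29672443  0.012     ]
[[ 0.51113553 -0.22794069  0.012     ]
 [ 0.48786198 -0.32038422  0.012     ]
 [ 0.41681531 -0.34615179  0.012     ]
 [ 0.42293142 -0.24041355  0.012     ]] [ 0.45968606 -0.28372256  0.012     ]
scanner top T [ 0.46907152 -0.29537613  0.162     ] S (array([ 0.46811607, -0.29649457,  0.16035781]), np.float64(0.002470688591303679))
timer [ 0.61616634 -0.12007534  0.048     ]
honey [ 0.68107789 -0.26969303  0.1       ]
```

```bash
python3 - <<'E'
from h import *
R=Ro.from_euler('xyz',[np.pi,0,1.45]); to([.553,.064,.46],R)
P,Q=pose(); print(R.inv().apply([.507-.553,.070-.064,0]))
E
```

```text
shift cm [ 53.07 -38.2   -5.54] turn [-1.000e-03 -1.000e-03 -1.028e+00]
[ 4.13150555e-04 -4.63878142e-02 -5.68086882e-18]
```

```bash
python3 -m jog '[[2,-1.5,-2,0,0,-0.13],[6,-4.3,-4,0,0,-0.26],[10,-7.2,-5.5,0,0,-0.39],[14,-10,-5.5,0,0,-0.52],[18,-13,-5.5,0,0,-0.65],[22,-15.8,-5.5,0,0,-0.78],[26,-18.7,-5.5,0,0,-0.91],[30,-21.6,-5.5,0,0,-1.03]]' 0 20
python3 - <<'E'
from h import *
R=Ro.from_euler('xyz',[np.pi,0,1.45]); to([.553,.064,.46],R)
E
```

```text
time_s: 0.9
ee_pos: [0.4106, -0.1805, 0.4596]
eef_rot: [3.142, 0.0, 1.457]
force: [-0.4, -0.6, 0.3]
grip_width: 0.0334
grip_force: 0.0
shift cm [25.91 11.37 -0.04] turn [0.    0.    0.007]
```

```bash
python3 -m jog '[[4,1.8,0,0,0,0],[8,3.5,0,0,0,0],[12,5.3,0,0,0,0],[16,7,0,0,0,0],[20,8.8,0,0,0,0],[24,10.5,0,0,0,0],[25.4,11.2,0,0,0,0],[25.4,11.2,0,0,0,0]]' 0 20
python3 - <<'E'
from h import *
R=Ro.from_euler('xyz',[np.pi,0,1.45]); to([.553,.064,.46],R)
E
```

```text
time_s: 1.7
ee_pos: [0.552, 0.0577, 0.4588]
eef_rot: [-3.14, 0.0, 1.454]
force: [0.6, -0.3, 0.1]
grip_width: 0.0004
grip_force: 0.0
shift cm [ 0.64  0.02 -0.12] turn [-0.001  0.     0.004]
```

```bash
python3 -m jog '[[0.6,-0.2,2.5,0,0,0],[0.6,-0.4,4,0,0,0],[0.6,-1,5.2,0,0,0],[0.6,-1.6,6.2,0,0,0],[0.6,-2.2,7.2,0,0,0],[0.6,-2.7,8.3,0,0,0],[0.6,-3.2,9.4,0,0,0],[0.6,-3.6,10.6,0,0,0]]' 0 20
python3 - <<'E'
from h import *
snap('side','s1')
E
python3 -m jog '[[0,-0.2,1.2,0,0,0],[0,-0.3,2.4,0,0,0],[0,-0.5,3.6,0,0,0],[0,-0.6,4.7,0,0,0],[0,-0.6,5.8,0,0,0],[0,-0.6,6.8,0,0,0]]'
```

```text
time_s: 2.5
ee_pos: [0.516, 0.0666, 0.353]
eef_rot: [3.141, -0.0, 1.452]
force: [-0.3, 0.6, 1.1]
grip_width: 0.0005
grip_force: 0.4
time_s: 3.15
ee_pos: [0.5105, 0.0674, 0.2847]
eef_rot: [-3.141, 0.0, 1.452]
force: [0.2, -0.5, 0.5]
grip_width: 0.0006
grip_force: 0.3
```

```bash
python3 -m jog '[[0,0,0.8,0,0,0],[0,0.1,1.5,0,0,0],[0,0.1,2.1,0,0,0],[0,0.1,2.5,0,0,0],[0,0.1,2.7,0,0,0],[0,0.1,2.8,0,0,0],[0,0.1,2.9,0,0,0]]'
python3 - <<'E'
from h import *
snap('side','s2');snap('wrist','w2')
E
python3 -c "
import cv2,numpy as np
a=cv2.imread('pics/s2.png')[160:310,220:420];b=cv2.imread('pics/w2.png')
cv2.imwrite('pics/j2.png',np.hstack([cv2.resize(a,(400,300)),cv2.resize(b,(400,300))]))"
```

```text
time_s: 3.85
ee_pos: [0.5116, 0.0673, 0.258]
eef_rot: [3.141, -0.0, 1.452]
force: [-11.3, -0.8, 25.1]
grip_width: 0.0002
grip_force: 14.1
```

View pics/j2.png

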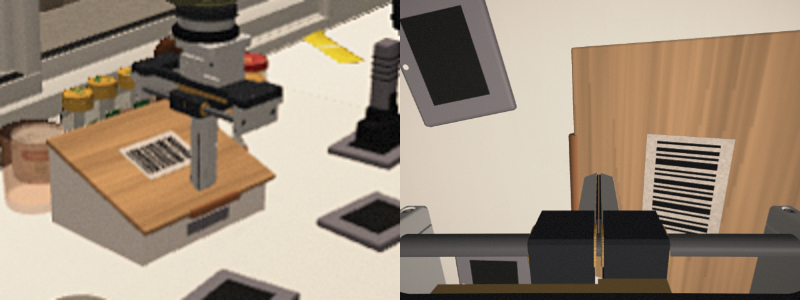

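The lid is shut with the fingertip on it at 25 N (left half: bin closed with the label showing). I'll hold briefly, then rise and head for the scanner.

```bash
python3 -m jog '[[0,0,0,0,0,0],[0,0,0,0,0,0],[0,0,-1,0,0,0],[0,0,-5,0,0,0],[0,0,-10,0,0,0],[0,0,-15,0,0,0],[0,0,-19,0,0,0],[0,0,-19,0,0,0]]'
python3 - <<'E'
from h import *
R=Ro.from_euler('xyz',[np.pi,0,np.pi/2]); to([.468,-.2965,.43],R)
E
```

```text
time_s: 4.75
ee_pos: [0.5112, 0.0673, 0.4526]
eef_rot: [3.132, -0.002, 1.452]
force: [1.6, 0.1, -1.0]
grip_width: 0.0007
grip_force: 0.0
shift cm [-3.664e+01  1.000e-02  2.190e+00] turn [ 0.009 -0.001 -0.119]
```

```bash
python3 -m jog '[[-4,0,0,0,0,-0.02],[-9,0,0.5,0,0,-0.05],[-14,0,1,0,0,-0.08],[-19,0,1.5,0,0,-0.12],[-24,0,2,0,0,-0.12],[-29,0,2,0,0,-0.12],[-34,0,2,0,0,-0.12],[-36.6,0,2.2,0,0,-0.12]]' 100
python3 -m jog '[[0,0,0,0,0,0],[0,0,0,0,0,0]]'
python3 - <<'E'
from h import *
T=snap('top','t3');S=snap('side','s3');W=snap('wrist','w3')
R=Ro.from_euler('xyz',[np.pi,0,np.pi/2]); to([.468,-.2965,.307],R)
a=cv2.resize(T['img'][170:260,260:380],(600,450),interpolation=2);b=cv2.resize(W['img'],(200,150))
s=cv2.resize(S['img'][180:280,230:330],(200,200),interpolation=2)
a=np.hstack([a,np.vstack([b,s,np.zeros((100,200,3),np.uint8)])]);cv2.imwrite('pics/j3.png',a)
E
```

```text
time_s: 5.55
ee_pos: [0.467, -0.2993, 0.4239]
eef_rot: [-3.141, -0.0, 1.57]
force: [-0.1, 0.0, 0.4]
grip_width: 0.0611
grip_force: 0.0
time_s: 5.75
ee_pos: [0.4679, -0.2963, 0.4239]
eef_rot: [-3.141, -0.001, 1.571]
force: [-0.2, -0.2, -0.3]
grip_width: 0.0769
grip_force: 0.0
shift cm [-0.13 -0.03 11.76] turn [-0.    -0.     0.002]
```

View pics/j3.png

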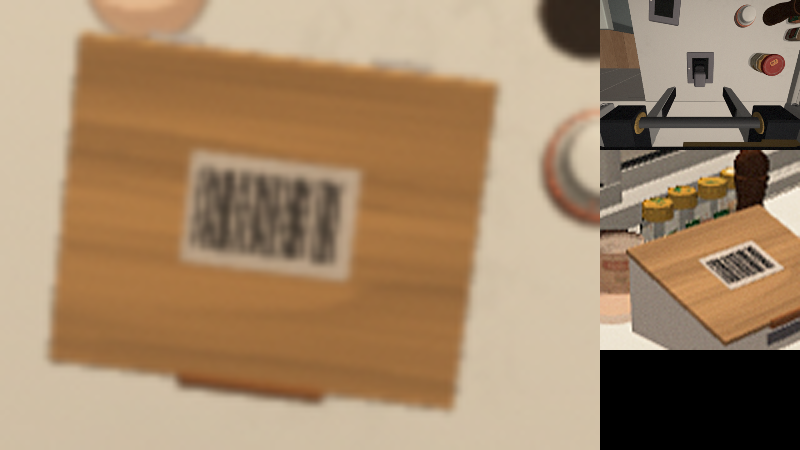

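View pics/w3.png

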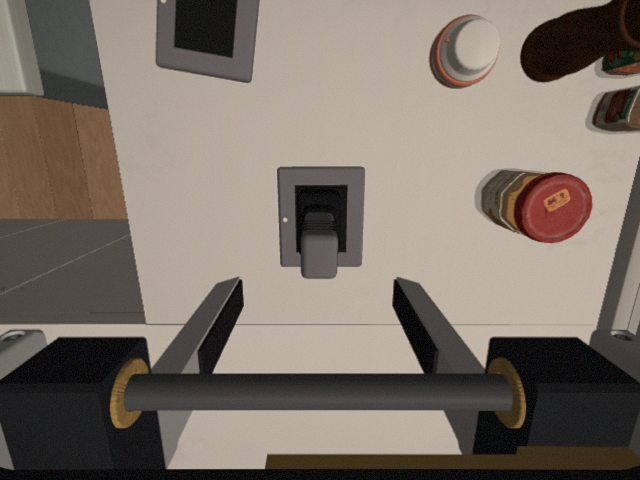

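The lid is fully shut; label corners in the top crop are (190,150), (361,170), (349,279) and (180,263). The wrist view shows the handle top near (320,257), centred between the open fingers, and pad corners at (278,167), (365,166), (362,267) and (281,268).

```bash
python3 - <<'E'
from h import *
T=load('t3');W=load('w3')
m=lambda p:(260+p[0]/5-.4,170+p[1]/5-.4)
P=[]
xb=np.array([.9926,-.1217,0]);n=np.array([0,0,1])*np.cos(.349)-xb*np.sin(.349);L0=np.array([.577,.0612,.083])
for p in((190,150),(361,170),(349,279),(180,263)):
    o,d=ray(T,*m(p));P.append(o+d*(n@(L0-o))/(n@d))
P=np.array(P);print(P,P.mean(0));e=(P[0]+P[3]-P[1]-P[2])/2;print(np.linalg.norm(e),'yaw',np.arctan2(-e[0],e[1]));g=(P[0]+P[1]-P[2]-P[3])/2;print(np.linalg.norm(g))
Q=np.array([onz(W,*p,.012) for p in((278,167),(365,166),(362,267),(281,268))]);print(Q,Q.mean(0))
print('handle top',[onz(W,*p,.162) for p in((301,278),(338,278),(302,233),(337,233))])
E
```

```text
[[0.61037575 0.10454133 0.093136  ]
 [0.5998349  0.01406329 0.09333553]
 [0.54438734 0.01984865 0.0730515 ]
 [0.55296461 0.11029908 0.07214394]] [0.57689065 0.06218809 0.08291674]
0.09096955430943873 yaw -0.10527608455320545
0.060361499127204
[[ 0.42319879 -0.23754231  0.012     ]
 [ 0.5205442  -0.23613133  0.012     ]
 [ 0.52184154 -0.35587655  0.012     ]
 [ 0.42343895 -0.35751223  0.012     ]] [ 0.47225587 -0.2967656   0.012     ]
handle top [array([ 0.4552976 , -0.31110074,  0.162     ]), array([ 0.48329948, -0.31100129,  0.162     ]), array([ 0.45637451, -0.27600385,  0.162     ]), array([ 0.4818846 , -0.27591612,  0.162     ])]
```

```bash
python3 -m jog '[[0,0.25,2,0,0,0],[0,0.25,4,0,0,0],[0,0.25,6,0,0,0],[0,0.25,8,0,0,0],[0,0.25,10,0,0,0],[0,0.25,11.2,0,0,0],[0,0.25,11.7,0,0,0],[0,0.25,11.7,0,0,0]]' 100 &&
python3 -m jog '[[0,0,0,0,0,0],[0,0,0,0,0,0],[0,0,0,0,0,0],[0,0,0,0,0,0],[0,0,0,0,0,0],[0,0,0,0,0,0],[0,0,0,0,0,0],[0,0,0,0,0,0]]' 20 30
```

```text
time_s: 6.7
ee_pos: [0.4707, -0.2958, 0.3076]
eef_rot: [-3.141, -0.0, 1.572]
force: [0.1, -0.8, 0.9]
grip_width: 0.0938
grip_force: 0.0
time_s: 7.5
ee_pos: [0.4705, -0.2962, 0.3076]
eef_rot: [-3.142, -0.0, 1.572]
force: [0.3, -0.1, 0.1]
grip_width: 0.0334
grip_force: 0.0
```

```bash
python3 -m jog '[[0,0,0,0,0,0],[0,0,0,0,0,0],[0,0,0,0,0,0],[0,0,0,0,0,0]]' 10 30
python3 -m jog '[[0,0,-0.5,0,0,0],[0,0,-2,0,0,0],[0,0,-5,0,0,0],[0,0,-9,0,0,0],[0,0,-13,0,0,0],[0,0,-17,0,0,0],[0,0,-18,0,0,0],[0,0,-18,0,0,0]]'
python3 - <<'E'
from h import *
L=np.array([.577,.062,.083]);yw=-.115;xb=np.array([np.cos(yw),np.sin(yw),0])
a=np.deg2rad(20);n=np.array([0,0,np.cos(a)])-xb*np.sin(a)
zt=-n;xt=np.array([-np.sin(yw),np.cos(yw),0]);R=Ro.from_matrix(np.c_[xt,np.cross(zt,xt),zt])
print(R.as_euler('xyz'));tgt=L+n*(.07+.115+.1804);print(tgt);to(tgt,R);to(tgt+.03*n,R)
snap('wrist','w4')
E
```

```text
time_s: 7.9
ee_pos: [0.4705, -0.2961, 0.3075]
eef_rot: [-3.141, -0.0, 1.572]
force: [0.6, -0.0, -1.0]
grip_width: 0.0278
grip_force: 30.0
time_s: 8.7
ee_pos: [0.4703, -0.296, 0.489]
eef_rot: [3.139, 0.002, 1.572]
force: [0.5, -0.8, -2.5]
grip_width: 0.0278
grip_force: 30.0
[2.7925268  0.         1.45579633]
[0.45285132 0.07634037 0.42636368]
shift cm [37.25 -1.72  6.2 ] turn [-0.346 -0.019  0.115]
shift cm [37.36 -2.74  3.38] turn [-0.346 -0.019  0.115]
```

```bash
python3 -m jog '[[3,0,0,0,0,0],[8,-0.2,0,-0.05,0,0.02],[13,-0.5,0,-0.1,0,0.04],[18,-1,0.5,-0.17,0,0.06],[23,-1.5,1,-0.24,-0.01,0.08],[28,-2,2,-0.3,-0.01,0.1],[33,-2.5,2.7,-0.346,-0.019,0.115],[36,-2.7,3.2,-0.346,-0.019,0.115]]'
python3 -m jog '[[1,0,0,0,0,0],[1.4,0,0,0,0,0],[1.4,0,0,0,0,0],[1.4,0,0,0,0,0]]'
cat > tg.py <<'E'
from h import *
L=np.array([.577,.062,.083]);yw=-.115;xb=np.array([np.cos(yw),np.sin(yw),0])
a=np.deg2rad(20);n=np.array([0,0,np.cos(a)])-xb*np.sin(a)
zt=-n;xt=np.array([-np.sin(yw),np.cos(yw),0]);R=Ro.from_matrix(np.c_[xt,np.cross(zt,xt),zt])
to(L+n*(.07+.115+.1804),R)
E
python3 tg.py
```

```text
time_s: 9.55
ee_pos: [0.4421, 0.0663, 0.4534]
eef_rot: [2.797, -0.001, 1.457]
force: [0.2, -1.0, -1.1]
grip_width: 0.0282
grip_force: 30.0
time_s: 9.95
ee_pos: [0.445, 0.0768, 0.4553]
eef_rot: [2.796, -0.001, 1.455]
force: [-0.1, -0.7, -1.7]
grip_width: 0.0277
grip_force: 30.0
shift cm [ 0.05 -0.24  2.99] turn [-0.003 -0.    -0.001]
```

```bash
python3 -m jog '[[0,-0.1,0.6,0,0,0],[0,-0.2,1.4,0,0,0],[0,-0.25,2.2,0,0,0],[0,-0.25,2.8,0,0,0],[0,-0.25,3,0,0,0],[0,-0.25,3,0,0,0],[0,-0.25,3,0,0,0],[0,-0.25,3,0,0,0]]'
python3 tg.py
python3 - <<'E'
from h import *
S=snap('side','s5');W=snap('wrist','w5');a=cv2.resize(S['img'][90:290,220:420],(400,400),interpolation=2);b=cv2.resize(W['img'],(400,300))
b=np.vstack([b,np.zeros((100,400,3),np.uint8)]);cv2.imwrite('pics/j5.png',np.hstack([a,b]))
E
```

```text
time_s: 10.75
ee_pos: [0.4525, 0.0769, 0.4269]
eef_rot: [2.795, -0.001, 1.456]
force: [-0.2, 0.0, -1.4]
grip_width: 0.028
grip_force: 30.0
shift cm [-0.05  0.02  0.06] turn [-0.002 -0.001 -0.   ]
```

View pics/j5.png

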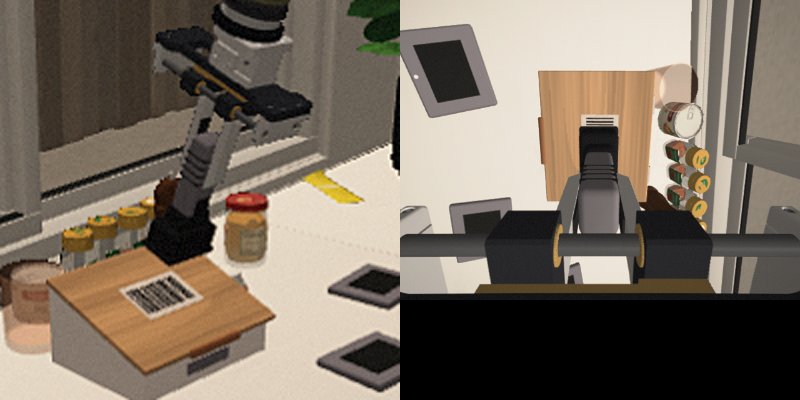

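The scanner hangs straight in the fingers, with its foot near crop (183,250) above the label at (162,293). I'll check this against the projected window position while holding.

```bash
python3 -m jog '[[0,0,0,0,0,0],[0,0,0,0,0,0],[0,0,0,0,0,0],[0,0,0,0,0,0],[0,0,0,0,0,0],[0,0,0,0,0,0],[0,0,0,0,0,0],[0,0,0,0,0,0]]'
python3 - <<'E'
from h import *
S=load('s5');P,Q=pose()
g=lambda X:np.round((np.array(proj(S,X))-[220,90])*2,0)
for n,v in(('TCP..window',[0,0,.2954]),('aim',[0,0,.3654]),('c++',[.037,.025,.2954]),('c+-',[.037,-.025,.2954]),('c-+',[-.037,.025,.2954]),('c--',[-.037,-.025,.2954]),('handletop',[0,0,.1454])):
    X=P+Q.apply(v);print(n,X.round(4),g(X))
print('label',g(np.array([.577,.062,.083])))
E
```

```text
time_s: 11.65
ee_pos: [0.4526, 0.0769, 0.4266]
eef_rot: [2.795, -0.001, 1.456]
force: [-0.5, -0.1, -1.1]
grip_width: 0.0279
grip_force: 30.0
TCP..window [0.5522 0.0657 0.1487] [174. 248.]
aim [0.5758 0.063  0.0829] [160. 294.]
c++ [0.5798 0.0997 0.1573] [137. 244.]
c+- [0.5331 0.1051 0.1403] [166. 268.]
c-+ [0.5713 0.0262 0.1572] [182. 229.]
c-- [0.5246 0.0316 0.1402] [211. 252.]
handletop [0.5016 0.0713 0.2898] [209. 138.]
label [160. 294.]
```

```bash
python3 - <<'E'
from h import *
a=load('s5')['img'][180:240,280:340]; cv2.imwrite('pics/z6.png',cv2.resize(a,(600,600),interpolation=cv2.INTER_CUBIC))
E
```

```text
(no output)
```

View pics/z6.png

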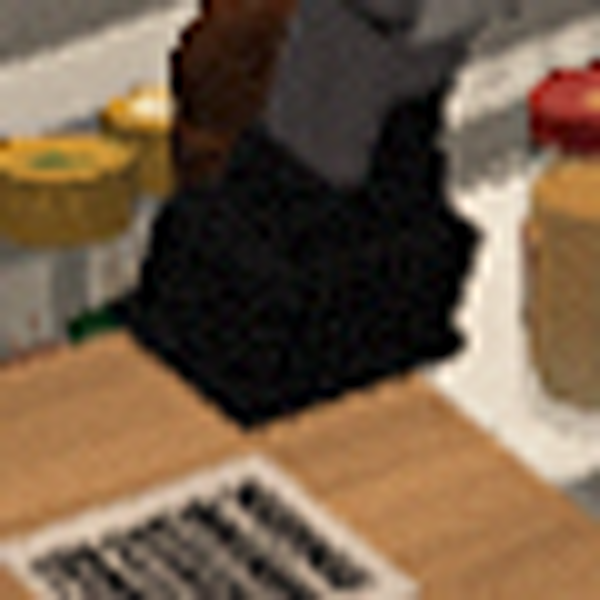

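The foot corners sit within about 3 mm of prediction (the corners are rounded), so the aim is good. I'll hold a little longer, then go back.

```bash
python3 -m jog '[[0,0,0,0,0,0],[0,0,0,0,0,0],[0,0,0,0,0,0],[0,0,0,0,0,0],[0,0,-1,0,0,0],[0,0,-3,0,0,0],[0,0,-6,0,0,0],[0,0,-6,0,0,0]]'
python3 - <<'E'
from h import *
to([.4705,-.2962,.45],Ro.from_euler('xyz',[np.pi,0,np.pi/2]))
E
```

```text
time_s: 12.45
ee_pos: [0.4315, 0.0793, 0.487]
eef_rot: [2.789, -0.003, 1.456]
force: [0.3, 1.2, -1.6]
grip_width: 0.0276
grip_force: 30.0
shift cm [-36.86   6.43   6.21] turn [ 0.352  0.018 -0.114]
```

```bash
python3 -m jog '[[-3,0.5,0,0,0,0],[-8,1.3,0.4,0.06,0,-0.02],[-12.5,2.2,1,0.12,0,-0.04],[-17,3,2,0.18,0.01,-0.06],[-21.5,3.9,3,0.24,0.01,-0.08],[-26,4.8,4.2,0.3,0.018,-0.1],[-30.5,5.6,5.2,0.348,0.018,-0.114],[-35,6.4,6,0.348,0.018,-0.114]]'
python3 -m jog '[[-1,0,0,0,0,0],[-1.8,0,0,0,0,0],[-1.8,0,0,0,0,0],[-1.8,0,0,0,0,0]]'
python3 - <<'E'
from h import *
to([.4712,-.2966,.3078],Ro.from_euler('xyz',[np.pi,0,np.pi/2]))
E
```

```text
time_s: 13.25
ee_pos: [0.4722, -0.2799, 0.4466]
eef_rot: [-3.137, -0.0, 1.571]
force: [1.2, -0.1, -0.7]
grip_width: 0.0281
grip_force: 30.0
time_s: 13.65
ee_pos: [0.4723, -0.2947, 0.4482]
eef_rot: [-3.14, 0.001, 1.572]
force: [-0.1, 0.2, -1.3]
grip_width: 0.0277
grip_force: 30.0
shift cm [-0.18 -0.09 14.05] turn [-0.002  0.001  0.001]
```

```bash
python3 -m jog '[[-0.2,-0.1,3,0,0,0],[-0.2,-0.1,6,0,0,0],[-0.2,-0.1,9,0,0,0],[-0.2,-0.1,11.5,0,0,0],[-0.2,-0.1,13,0,0,0],[-0.2,-0.1,13.6,0,0,0],[-0.2,-0.1,13.7,0,0,0],[-0.2,-0.1,13.7,0,0,0]]'
python3 - <<'E'
from h import *
to([.4712,-.2966,.3078],Ro.from_euler('xyz',[np.pi,0,np.pi/2]))
E
```

```text
time_s: 14.45
ee_pos: [0.4712, -0.2975, 0.312]
eef_rot: [-3.141, 0.001, 1.571]
force: [0.3, -0.1, -1.7]
grip_width: 0.0275
grip_force: 30.0
shift cm [0.09 0.   0.42] turn [-0.001  0.001  0.   ]
```

```bash
python3 -m jog '[[0.05,0,0.1,0,0,0],[0.05,0,0.2,0,0,0],[0.05,0,0.3,0,0,0],[0.05,0,0.4,0,0,0],[0.05,0,0.42,0,0,0],[0.05,0,0.42,0,0,0]]'
```

```text
time_s: 15.05
ee_pos: [0.4709, -0.2974, 0.3074]
eef_rot: [-3.14, 0.001, 1.571]
force: [-1.8, 2.5, 5.7]
grip_width: 0.028
grip_force: 30.0
```

Contact at 5.7 N up, so it is seated. Release and retreat.

```bash
python3 -m jog '[[0,0,0,0,0,0],[0,0,0,0,0,0],[0,0,0,0,0,0],[0,0,0,0,0,0],[0,0,0,0,0,0],[0,0,0,0,0,0],[0,0,0,0,0,0],[0,0,0,0,0,0]]' 100
python3 -m jog '[[0,0,-1,0,0,0],[0,0,-4,0,0,0],[0,0,-8,0,0,0],[0,0,-12,0,0,0],[0,0,-15,0,0,0],[0,0,-15,0,0,0],[0,0,-15,0,0,0]]'
python3 - <<'E'
from h import *
snap('wrist','w7');S=snap('side','s7')
a=load('w7')['img'];cv2.imwrite('pics/j7.png',np.hstack([cv2.resize(a,(400,300)),cv2.resize(S['img'],(400,300))]))
W=load('w7')
g=cv2.cvtColor(W['img'],6)
E
```

```text
time_s: 15.85
ee_pos: [0.4709, -0.2974, 0.3067]
eef_rot: [-3.14, 0.001, 1.571]
force: [0.1, 0.7, 0.1]
grip_width: 0.0885
grip_force: 0.0
time_s: 16.55
ee_pos: [0.471, -0.2971, 0.4572]
eef_rot: [-3.14, 0.001, 1.571]
force: [-0.0, 1.2, -0.7]
grip_width: 0.0939
grip_force: 0.0
```

View pics/j7.png

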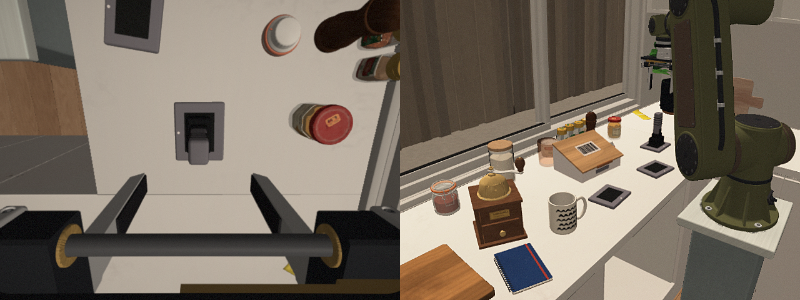

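The scanner stands upright in the middle of its pad at wrist (198,145), the hand is clear, the lid is shut, and the mug, honey jar and timer are where they were.

```bash
python3 -c "
from station import ctrl
print(ctrl.hand_in())"
```

```text
the job is handed in; nothing more can be done
None
```

I closed the lid, held the scanner about 70 mm off the label for over a second, and set it back upright on its pad; the job is handed in at about 16.6 s, and no verdict was shown.

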